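# Balance the bench shaker with the second jug

### The arm

A 6-joint arm with a two-finger parallel gripper is mounted at the origin on a cart in front of the work surface, level with it; the furniture and walls round the work are solid. World frame = base frame: x ahead of the robot, y to its left, z up, the work surface at z = 0. Lengths are in m, angles in rad, forces in N, time in s.
With the tool pointing down it reaches from about 0.425 to 0.95 m from the base axis. Payload 14.7 kg.
Tool frame: the origin (TCP) lies at the very end of the fingers, on their centre line; the grasp point (between the pads) lies 19 mm behind it; z points along the fingers, y is the direction in which the jaws open and shut (so a half turn about z gives the same grasp; the last joint's range is limited). The gripper opens to 85 mm and grips with 20 to 120 N. Pads are 22 mm wide; open, the fingers measure 114 mm over their backs; the gripper's body (76 mm by 85 mm) begins 54 mm behind the grasp point. The pads swing forward as they close: fully open they stand 13 mm farther back than shut.
Start: joints at [-1.36, 0.48, 1.596, -0, 1.065, -0.047], TCP at [0.166, -0.629, 0.231] pointing down, gripper open.
Joint ranges: [-2.75, 2.75], [-0.82, 2.05], [0.23, 2.67], [-1.56, 4.7], [0.09, 2.69], [-2.92, 2.92]. Speed limits (rad/s): [1.89, 1.89, 2.39, 3.01, 3.01, 3.01].

### API

Orientations are given as a unit quaternion [w, x, y, z].
In Python, from station import bot, camera, camera_model, job gives the robot as it stands.
- The arm moves only by the shell command python3 -m handwheel 'ROWS' [OPENING] [FORCE]. ROWS is JSON, a list of rows, each a list of 6 numbers: the shift along the tool's x, y, z in m, then the turn, a rotation vector about the tool's x, y, z in degrees. In form: [[dx, dy, dz, wx, wy, wz], ...]. A call has 1 to 20 rows; each row is the pose to reach, as a shift and turn from the pose commanded when the call began, along the tool's axes at that moment; what a row does not reach only later rows make up. A row lasts 1/12 s, in which the tool goes at most 41.7 mm and 7.16 degrees, less where a joint would pass 70% of its speed; a pose out of reach is approached as far as the arm can. A call with a gripper value outside its range is refused whole. OPENING is the gripper's target within -1 to 1 (shut at 1, half-way at 0, fully open at -1), set as the call begins (- or left out, the last holds). The fingers move at their own pace and stop on an object; FORCE is the grip in N (left out, the last holds). Time passes only in rows, so rows that repeat a pose let the fingers close. It gives the time, the measured TCP pose, the force and the opening at its end, in the units of the state.
- bot.state(): the state, without advancing time (a new reading comes with each control period).
- camera(name): name is "side" or "top" or "wrist"; returns (picture, depth): 400x640x3 uint8, blue, green, red; 400x640 float32, m along the optical axis (not along the pixel's ray), 0 where there is no reading.
- camera_model(name): a dict with "mtx" (3x3 intrinsics, pixels), "cam_to_world" (4x4, takes a point from camera to world coordinates); the wrist camera has in their place "mount" (4x4, takes a point from camera to tool coordinates, whose origin is the TCP and whose axes are the flange's). Camera axes: x right, y up, looking along -z (the intrinsics and any distortion apply to the point x, -y, -z); pixel columns grow to the right and rows downward; lengths in m; the calibration is good to about 2 mm. The wrist camera is an equidistant fisheye: a pixel r from the principal point sees the ray r / f radians off the axis. A picture is of the moment at which its call begins: read the wrist's pose just before it. camera_model takes no time and is no camera call.
- job.finish_job(): hands the job in, once; it reports no verdict.
The state is a dict: "t": time; "joint_pos": joint angles; "dq": joint speeds; "joint_torque": joint torques, N m; "tcp_pos": TCP position; "orientation": TCP orientation; "wrist_force": force on the tool from outside, world axes, zero at the start; "moment": the same for the moment, N m; "opening": finger opening in m.
Only numpy, scipy, OpenCV 4.12 (cv2) and the standard library are available. Lean on these libraries where they do the work, as an engineer would, in place of code of your own. Each camera call takes 0.05 s, during which the arm holds its last target.

### The job

Balance the shaker: the steel jug that stands in the wire holder must go on the shaker pad straight across the middle post from the jug already there, upright, in the middle of the pad, its handle pointing in at the post. The cage leaves only the handle free, so lift it out by the handle and set it down upright on the bench; let go, then take it again round its body and put it on the pad. Keep it upright all the way and leave the other jug, the timer, the tube stand and the screw-lid jar where they are.

Things in the scene. Friction and masses are not known exactly. Their poses are not given: they have to be found in the camera images.
- jug: The jug to move: open steel, about 150 g, round body 58 mm across, 80 high, wall 3; starts in the wire holder. Origin: centre of its underside, z up, +x out through the handle: a rigid strap loop 12 mm thick (along y). Its top arm runs level at height 61-71 mm from the body to 71 mm from the axis, its outer bar lies 61-71 mm from the axis, height 21-71, its bottom arm at height 21-31.
- jug_handle (a point): Point in the handle loop of jug just under its top arm, 50 mm out from the jug's axis (+x) and 58 mm above its underside: a place to pinch the handle from above, closing across its 12 mm (along the jug's y).
- loaded_jug: The other jug, the same in shape and size; it already stands on one of the shaker's four pads, its handle pointing in at the post. Loose; must stay. Origin at the centre of its underside, +x out through its handle.
- holder: Fixed round holder: grey foot 104 mm across, whose top, 24 mm up, carries the jug, and a wire cage round the jug (5 mm wires centred 38 mm from the axis, up to 95 mm above the bench). The cage is open over 120 degrees on the holder's +x side, where the handle sticks out. Origin: centre of its underside, on the bench.
- shaker: Fixed round bench shaker: grey drum under a metal plate 278 mm across, top 40 mm above the bench; the plate does not turn. On it four round dark rubber pads, 80 mm across, 2 mm thick, a quarter turn apart, centres 96 mm from the axis. Origin: on the axis, at the underside. Stands at any yaw.
- post (a point): Top centre of the upright post in the middle of the shaker, 162 mm above the bench; post 16 mm thick with a 24 mm cap (from 148 mm up).
- place_1 (a point): Centre of the top of pad 1 of the shaker, 42 mm above the bench; pads are numbered in turn round the post, so 1 and 3, and 2 and 4, lie across from each other. Its axes are those of shaker.
- place_2 (a point): Centre of the top of pad 2 of the shaker, 42 mm above the bench; pads are numbered in turn round the post, so 1 and 3, and 2 and 4, lie across from each other. Its axes are those of shaker.
- place_3 (a point): Centre of the top of pad 3 of the shaker, 42 mm above the bench; pads are numbered in turn round the post, so 1 and 3, and 2 and 4, lie across from each other. Its axes are those of shaker.
- place_4 (a point): Centre of the top of pad 4 of the shaker, 42 mm above the bench; pads are numbered in turn round the post, so 1 and 3, and 2 and 4, lie across from each other. Its axes are those of shaker.
- timer: Bystander: small white bench timer, 68x64x20 mm, loose. Origin at the centre of its underside.
- tube_stand: Bystander: small empty one-place tube stand of pale plastic, 42x42x24 mm, loose. Origin at the centre of its underside.
- jar: Bystander: white screw-lid specimen jar, 61 mm across, 76 mm high, loose, standing by itself nearer than the jars at the wall. Origin at the centre of its underside.
There are look-alikes about, which are no part of the job. Leave any yellow look-alike of the holder alone.

How it is judged:
By the outcome, as a careful person would: the job done as asked, in the order asked, and still so for the second after the job is handed in, with the robot touching nothing.
It also fails if it takes over 64 s, if anything falls off the work surface, if the arm or the gripper's body presses on something with over 40 N, if the wrist force passes 120 N, or if a joint passes its speed limit or range.

## Working session

There is one attempt and no reset: what is moved stays moved. The work goes in short steps, Python scripts to look and compute and a shell command to move; the robot and the scene stay as the last step left them, time stands still between calls to the robot, and variables do not carry over. Pictures are saved under pics/ and viewed, and the job is handed in when it is done.

```bash
ls; mkdir -p pics; python3 - <<'E'
from station import bot,camera,camera_model
import cv2,numpy as np
s=bot.state();print(s)
for n in ("side","top","wrist"):
    p,d=camera(n);cv2.imwrite(f"pics/{n}0.png",p);np.save(f"pics/{n}0.npy",d)
    print(n,camera_model(n))
E
```

```text
pics
{'t': 0.0, 'joint_pos': array([-1.35960065e+00,  4.80839908e-01,  1.59686877e+00,  1.02771672e-05,
        1.06512746e+00, -4.66007083e-02]), 'dq': array([-8.54790513e-04, -7.41696572e-05,  8.07454236e-04, -2.93824895e-04,
        6.70007569e-04,  1.76644086e-05]), 'joint_torque': array([ 8.70554777e-05, -9.50657129e+01, -4.30187488e+01, -1.80801403e-04,
        1.22878561e-02,  6.99202616e-06]), 'tcp_pos': array([ 0.16565237, -0.62810154,  0.23066907]), 'orientation': array([-6.20006090e-04,  9.91704252e-01,  1.28539057e-01, -4.66312424e-05]), 'wrist_force': array([-0.55515641, -0.61084443,  0.47000424]), 'moment': array([ 0.01635265, -0.03426988,  0.03689117]), 'opening': 0.08533483621057159}
side {'mtx': array([[471.16063808,   0.        , 315.7306817 ],
       [  0.        , 471.16063808, 198.91464079],
       [  0.        ,   0.        ,   1.        ]]), 'cam_to_world': array([[ 0.99957814,  0.02645116, -0.01199467,  0.52110416],
       [-0.02459209,  0.55109999, -0.83407676, -1.43364949],
       [-0.01545204,  0.83401987,  0.55151799,  0.99482899],
       [ 0.        ,  0.
[... 287 characters left out ...]
   [-0.99972831, -0.02298626,  0.00386395, -0.13708508],
       [ 0.00173049,  0.09212006,  0.9957464 ,  1.61295233],
       [ 0.        ,  0.        ,  0.        ,  1.        ]])}
wrist {'mtx': array([[309.70691629,   0.        , 320.60925377],
       [  0.        , 309.70691629, 201.3408865 ],
       [  0.        ,   0.        ,   1.        ]]), 'mount': array([[ 2.68711255e-04,  9.54793791e-01,  2.97268807e-01,
         7.62098565e-02],
       [ 9.99999563e-01, -5.22886865e-04,  7.75520304e-04,
        -4.24935319e-04],
       [ 8.95899926e-04,  2.97268469e-01, -9.54793514e-01,
        -1.43406185e-01],
       [ 0.00000000e+00,  0.00000000e+00,  0.00000000e+00,
         1.00000000e+00]])}
```

View pics/side0.png

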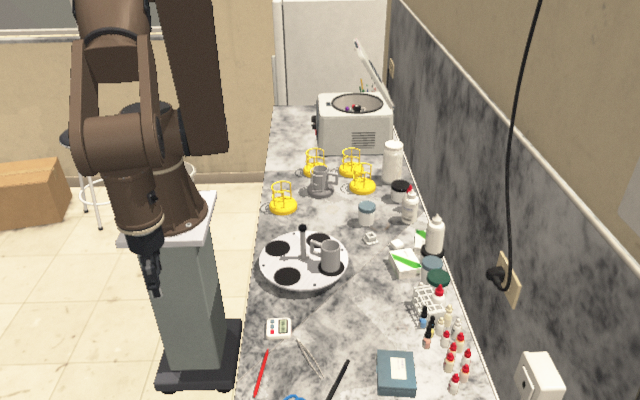

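View pics/top0.png

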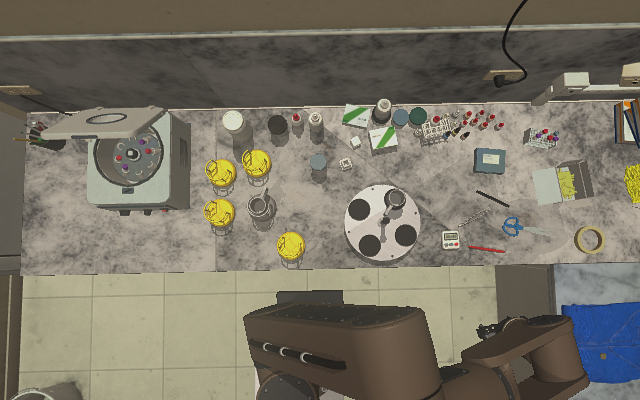

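View pics/wrist0.png

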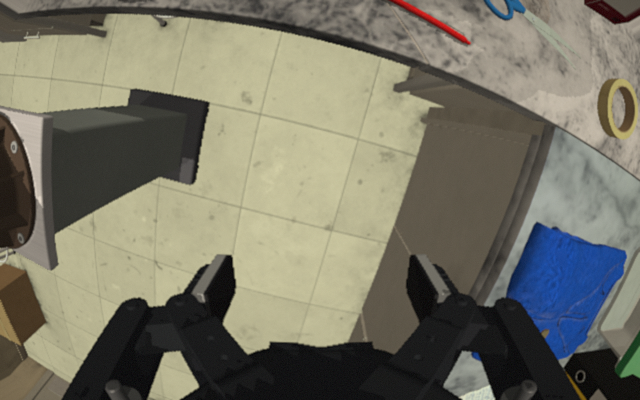

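The jug in the grey holder is at top (260,208) and side (320,180). It could be taken for the loaded jug on the shaker at top (395,199), or its holder for one of the yellow, empty holders at top (220,173), (257,163), (219,214) and (291,246). I choose the steel jug in the only grey holder, and check it in a crop.

```bash
python3 - <<'E'
import cv2,numpy as np
t=cv2.imread('pics/top0.png');s=cv2.imread('pics/side0.png')
a=cv2.resize(t[175:240,220:300],(480,390),interpolation=cv2.INTER_CUBIC)
b=cv2.resize(s[150:205,295:350],(390,390),interpolation=cv2.INTER_CUBIC)[:, :320]
cv2.imwrite('pics/crop1.png',np.hstack([a,b]))
cv2.imwrite('pics/crop2.png',cv2.resize(t[175:275,335:435],(600,600),interpolation=cv2.INTER_CUBIC))
E
```

```text
(no output)
```

View pics/crop1.png

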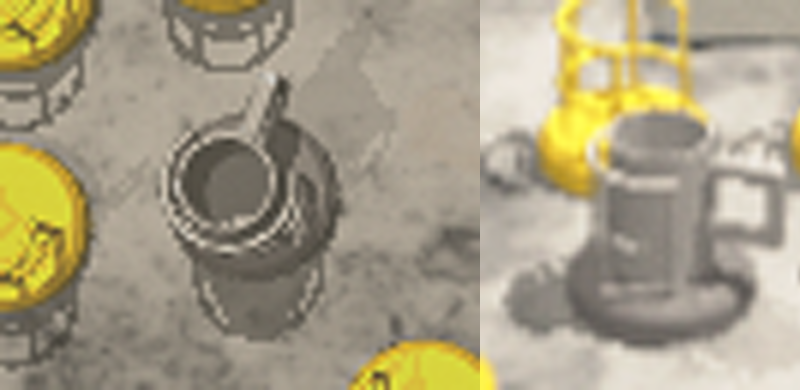

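View pics/crop2.png

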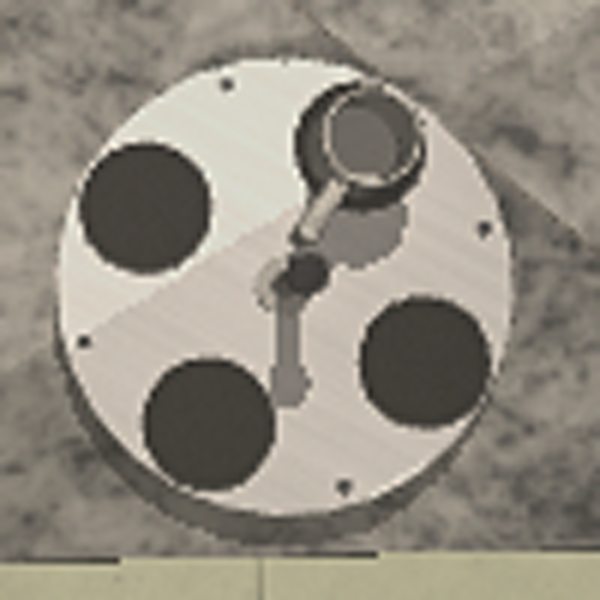

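The crop confirms it: a steel jug in the grey cage, with its handle pointing up-right in top (~(266,190)). The free pad opposite the loaded jug is at top ≈(370,246).

```bash
cat > h.py <<'E'
import cv2,numpy as np
from station import bot,camera,camera_model
from scipy.spatial.transform import Rotation as R
def tool():
    s=bot.state();T=np.eye(4);q=s['orientation'];T[:3,:3]=R.from_quat([q[1],q[2],q[3],q[0]]).as_matrix();T[:3,3]=s['tcp_pos'];return T
def ray(name,uv,T=None):
    m=camera_model(name);K=m['mtx'];u,v=uv
    if name=='wrist':
        x=(u-K[0,2])/K[0,0];y=(v-K[1,2])/K[1,1];r=np.hypot(x,y)+1e-9
        d=np.array([x/r*np.sin(r),-y/r*np.sin(r),-np.cos(r)]);M=T@m['mount']
    else:
        d=np.array([(u-K[0,2])/K[0,0],-(v-K[1,2])/K[1,1],-1]);M=m['cam_to_world']
    return M[:3,3],M[:3,:3]@d
def onz(name,uv,z,T=None):
    o,d=ray(name,uv,T);return o+d*(z-o[2])/d[2]
def proj(name,P,T=None):
    m=camera_model(name);K=m['mtx'];M=T@m['mount'] if name=='wrist' else m['cam_to_world']
    p=np.linalg.inv(M)@np.r_[P,1];x,y,z=p[0],-p[1],-p[2]
    if name=='wrist':
        r=np.hypot(x,y);th=np.arctan2(r,z);return np.array([K[0,2]+K[0,0]*th*x/r,K[1,2]+K[1,1]*th*y/r])
    return np.array([K[0,2]+K[0,0]*x/z,K[1,2]+K[1,1]*y/z])
E
python3 - <<'E'
from h import *
t=cv2.imread('pics/top0.png');g=cv2.cvtColor(t,cv2.COLOR_BGR2GRAY)
m=((g<90)).astype(np.uint8)
n,l,st,c=cv2.connectedComponentsWithStats(m[175:275,335:435])
for i in range(1,n):
    if st[i,4]>40: print(c[i]+[335,175],st[i], onz('top',c[i]+[335,175],.042).round(4))
# reference points by eye (px from crops)
f=lambda u,v,k,o:((u+.5)/k-.5+o[0],(v+.5)/k-.5+o[1])
O=(335,175)
for nm,u,v,z in (('cap',307,274,.162),('lrim',372,135,.122),('lhandle end',303,236,.113),('p1',145,208,.042),('p2',208,424,.042),('p3',425,361,.042),('lpad',360,146,.042)):
    print(nm,onz('top',f(u,v,6,O),z).round(4))
O=(220,175)
for nm,u,v,z in (('rim',227,182,.104),('hend',276,80,.095)):
    print(nm,onz('top',f(u,v,6,O),z).round(4))
# grey plate contour
for p in ((318,162),):
    print(onz('top',p,.076))
E
```

```text
[392.4140625 196.59375  ] [ 49  14  20  19 128] [ 0.588  -0.3547  0.042 ]
[358.7632312  208.97493036] [ 13  24  22  21 359] [ 0.5456 -0.2309  0.042 ]
[397.84615385 206.40384615] [56 24 15 12 52] [ 0.5517 -0.3731  0.042 ]
[384.98039216 220.68627451] [45 42 10  8 51] [ 0.5009 -0.3246  0.042 ]
[405.33153639 234.9541779 ] [ 60  50  22  21 371] [ 0.4476 -0.3964  0.042 ]
[353.0462963  248.86111111] [  9  57  22  29 108] [ 0.4021 -0.2062  0.042 ]
[369.39841689 245.2585752 ] [ 24  60  22  22 379] [ 0.4136 -0.2655  0.042 ]
[380.24590164 263.03278689] [36 85 21  6 61] [ 0.3492 -0.3025  0.042 ]
cap [ 0.4963 -0.3129  0.162 ]
lrim [ 0.5775 -0.3579  0.122 ]
lhandle end [ 0.5208 -0.3173  0.113 ]
p1 [ 0.5446 -0.2308  0.042 ]
p2 [ 0.4137 -0.2649  0.042 ]
p3 [ 0.4484 -0.3967  0.042 ]
lpad [ 0.5793 -0.3623  0.042 ]
rim [0.5631 0.126  0.104 ]
hend [0.6234 0.0984 0.095 ]
[ 0.71529525 -0.08743659  0.076     ]
```

```bash
python3 -m handwheel '[[0.615,-0.595,0.0,0,0,-140.5],[0.615,-0.595,0.0,0,0,-140.5],[0.615,-0.595,0.0,0,0,-140.5],[0.615,-0.595,0.0,0,0,-140.5],[0.615,-0.595,0.0,0,0,-140.5],[0.615,-0.595,0.0,0,0,-140.5],[0.615,-0.595,0.0,0,0,-140.5],[0.615,-0.595,0.0,0,0,-140.5],[0.615,-0.595,0.0,0,0,-140.5],[0.615,-0.595,0.0,0,0,-140.5],[0.615,-0.595,0.0,0,0,-140.5],[0.615,-0.595,0.0,0,0,-140.5],[0.615,-0.595,0.0,0,0,-140.5],[0.615,-0.595,0.0,0,0,-140.5],[0.615,-0.595,0.0,0,0,-140.5],[0.615,-0.595,0.0,0,0,-140.5],[0.615,-0.595,0.0,0,0,-140.5],[0.615,-0.595,0.0,0,0,-140.5],[0.615,-0.595,0.0,0,0,-140.5],[0.615,-0.595,0.0,0,0,-140.5]]' 0 80
```

```text
t: 1.82
tcp_pos: [0.5977, 0.0866, 0.2312]
orientation: [-0.0, 0.21, 0.978, -0.0]
wrist_force: [0.8, -1.3, 0.6]
opening: 0.0426
```

```bash
python3 -m handwheel '[[0,0,0,0,0,0],[0,0,0,0,0,0],[0,0,0,0,0,0]]'; python3 - <<'E'
from h import *
T=tool();p,d=camera('wrist');cv2.imwrite('pics/w1.png',p);np.save('pics/w1.npy',d);np.save('pics/w1T.npy',T)
print(T.round(4), np.degrees(np.arctan2(T[1,0],T[0,0])))
E
```

```text
t: 2.07
tcp_pos: [0.5965, 0.0844, 0.2308]
orientation: [-0.001, 0.214, 0.977, -0.0]
wrist_force: [-0.3, -0.7, -0.4]
opening: 0.0426
[[-9.083e-01  4.183e-01 -1.200e-03  5.965e-01]
 [ 4.183e-01  9.083e-01 -4.000e-04  8.440e-02]
 [ 9.000e-04 -8.000e-04 -1.000e+00  2.308e-01]
 [ 0.000e+00  0.000e+00  0.000e+00  1.000e+00]] 155.27198123456105
```

View pics/w1.png

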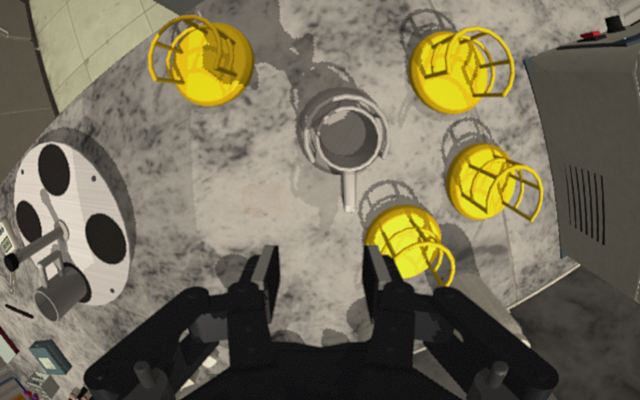

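The wrist picture shows the jug's rim around (349,138), with its handle running straight down from (350,172) to (349,211). One yellow holder stands beside the handle at (403,243).

```bash
python3 - <<'E'
import cv2
t=cv2.imread('pics/w1.png')
cv2.imwrite('pics/w1c.png',cv2.resize(t[85:285,290:470],(540,600),interpolation=cv2.INTER_CUBIC))
E
```

```text
(no output)
```

View pics/w1c.png

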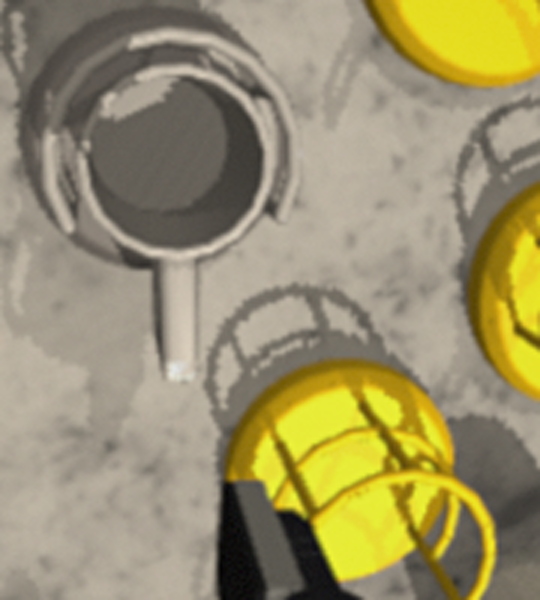

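```bash
python3 - <<'E'
from h import *
T=np.load('pics/w1T.npy');f=lambda u,v:((u+.5)/3-.5+290,(v+.5)/3-.5+85)
for n,u,v,z in (('rimc',177,161,.104),('L',78,161,.104),('R',275,161,.104),('t',177,66,.104),('b',177,257,.104),('hs',177,262,.095),('he',181,362,.095),('heL',163,362,.095),('heR',197,362,.095),('yfoot near',228,470,.012),('yfoot c',340,470,.024),('yring leftmost',270,490,.09),('yring top',345,430,.05)):
    print(n,onz('wrist',f(u,v),z,T).round(4))
E
```

```text
rimc [0.5619 0.128  0.104 ]
L [0.5499 0.1018 0.104 ]
R [0.5735 0.1546 0.104 ]
t [0.5365 0.1393 0.104 ]
b [0.5881 0.1165 0.104 ]
hs [0.5915 0.1159 0.095 ]
he [0.6217 0.1042 0.095 ]
heL [0.6193 0.099  0.095 ]
heR [0.6239 0.1089 0.095 ]
yfoot near [0.7033 0.1    0.012 ]
yfoot c [0.7186 0.1443 0.024 ]
yring leftmost [0.6789 0.1141 0.09  ]
yring top [0.6892 0.1496 0.05  ]
```

```bash
python3 -m handwheel '[[0,0.0275,0.05,0,0,-2.7],[0,0.0275,0.09,0,0,-2.7],[0,0.0275,0.115,0,0,-2.7],[0,0.0275,0.115,0,0,-2.7],[0,0.0275,0.115,0,0,-2.7],[0,0.0275,0.115,0,0,-2.7]]'; python3 - <<'E'
from h import *
T=tool();p,d=camera('wrist');cv2.imwrite('pics/w2.png',p);np.save('pics/w2T.npy',T)
print(T.round(4), np.degrees(np.arctan2(T[1,0],T[0,0])))
E
```

```text
t: 2.62
tcp_pos: [0.6094, 0.1086, 0.1183]
orientation: [0.001, 0.192, 0.981, 0.0]
wrist_force: [1.3, 0.8, 0.5]
opening: 0.0427
[[-9.265e-01  3.764e-01  1.400e-03  6.094e-01]
 [ 3.764e-01  9.265e-01  1.000e-04  1.086e-01]
 [-1.300e-03  7.000e-04 -1.000e+00  1.183e-01]
 [ 0.000e+00  0.000e+00  0.000e+00  1.000e+00]] 157.88815118539404
```

View pics/w2.png

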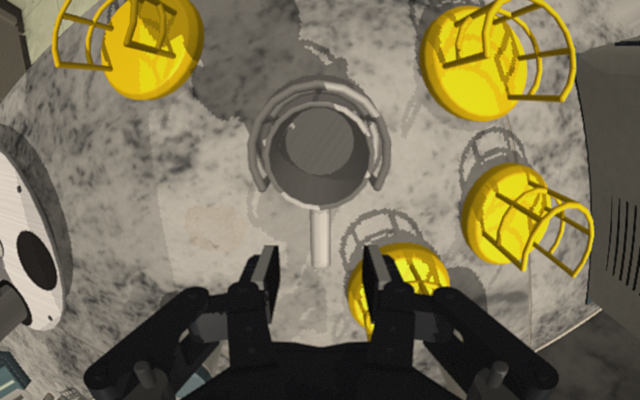

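Jug and handle are lined up: the handle runs straight down column 320 to (320,266), midway between the fingers at 277 and 364.

```bash
python3 - <<'E'
from h import *
T=np.load('pics/w2T.npy')
for n,u,v,z in (('he',320,264,.095),('L',269,155,.104),('R',373,155,.104),('t',320,103,.104),('b',320,209,.104),('heL',311,258,.095),('heR',329.5,258,.095)):
    P=onz('wrist',(u,v),z,T);print(n,P.round(4), (np.linalg.inv(T)@np.r_[P,1])[:3].round(4))
E
python3 -m handwheel '[[0,0,0.02,0,0,0],[0,0,0.04,0,0,0],[0,0,0.052,0,0,0],[0,0,0.052,0,0,0],[0,0,0.052,0,0,0],[0,0,0.052,0,0,0]]'
```

```text
he [0.6242 0.1029 0.095 ] [-0.0159  0.0003  0.0233]
L [0.5513 0.104  0.104 ] [ 0.0521 -0.0261  0.0142]
R [0.5716 0.1539 0.104 ] [0.0521 0.0278 0.0142]
t [0.5368 0.1384 0.104 ] [0.0785 0.0003 0.0142]
b [0.5885 0.1174 0.104 ] [0.0227 0.0003 0.0142]
heL [0.6183 0.0994 0.095 ] [-0.0117 -0.0052  0.0233]
heR [0.6225 0.1098 0.095 ] [-0.0117  0.006   0.0233]
t: 3.17
tcp_pos: [0.6096, 0.1095, 0.0658]
orientation: [0.001, 0.191, 0.982, 0.0]
wrist_force: [-0.0, 0.6, -0.5]
opening: 0.0427
```

```bash
python3 -m handwheel '[[0,0,0,0,0,0],[0,0,0,0,0,0],[0,0,0,0,0,0],[0,0,0,0,0,0],[0,0,0,0,0,0],[0,0,0,0,0,0],[0,0,0,0,0,0],[0,0,0,0,0,0]]' 1 90; python3 -m handwheel '[[0,0,-0.005,0,0,0],[0,0,-0.012,0,0,0],[0,0,-0.02,0,0,0],[0,0,-0.02,0,0,0]]';python3 - <<'E'
from h import *
T=tool();p,d=camera('wrist');cv2.imwrite('pics/w3.png',p);np.save('pics/w3T.npy',T)
p,d=camera('side');cv2.imwrite('pics/s3.png',cv2.resize(p[140:220,270:370],(800,600)[:2],interpolation=cv2.INTER_CUBIC))
E
```

```text
t: 3.83
tcp_pos: [0.6092, 0.1095, 0.065]
orientation: [0.001, 0.191, 0.982, 0.0]
wrist_force: [0.3, -1.5, 7.2]
opening: 0.0102
t: 4.17
tcp_pos: [0.6096, 0.1096, 0.0862]
orientation: [0.001, 0.191, 0.982, 0.0]
wrist_force: [-0.6, 0.5, -1.4]
opening: 0.0103
```

View pics/w3.png

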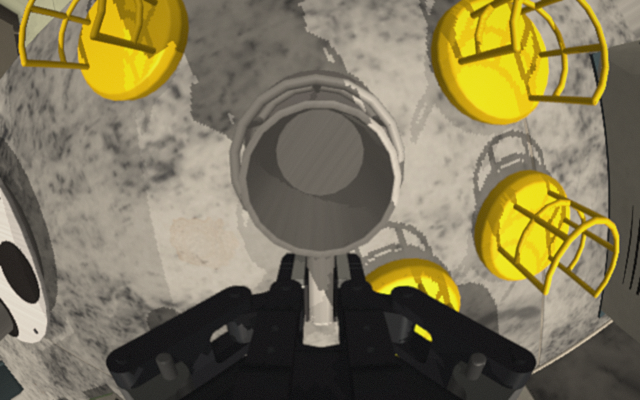

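View pics/s3.png

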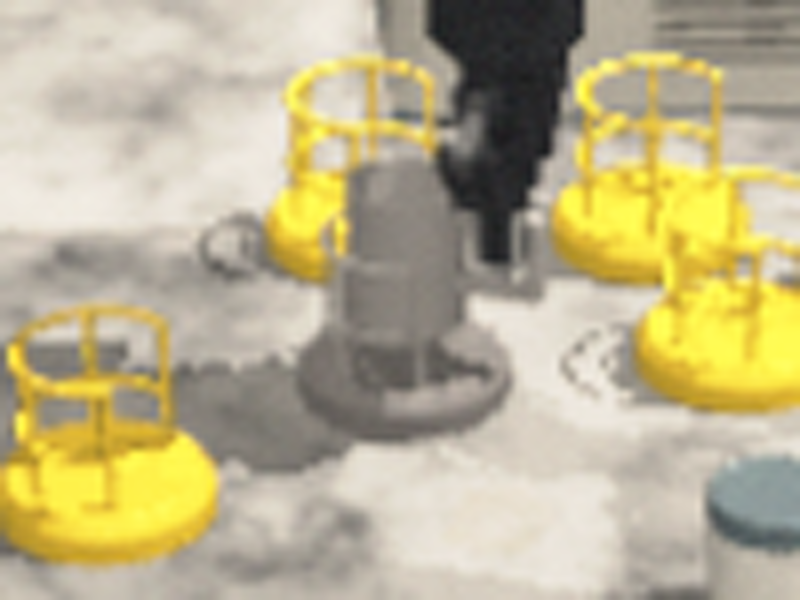

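The jug came up with the gripper, about 20 mm. In the side crop it stands upright in the cage at (405,260). I'm lifting on out of the cage.

```bash
python3 -m handwheel '[[0,0,-0.008,0,0,0],[0,0,-0.018,0,0,0],[0,0,-0.03,0,0,0],[0,0,-0.042,0,0,0],[0,0,-0.054,0,0,0],[0,0,-0.066,0,0,0],[0,0,-0.076,0,0,0],[0,0,-0.082,0,0,0],[0,0,-0.085,0,0,0],[0,0,-0.085,0,0,0],[0,0,-0.085,0,0,0]]';python3 - <<'E'
from h import *
T=tool();p,d=camera('wrist');cv2.imwrite('pics/w4.png',p);np.save('pics/w4T.npy',T)
p,d=camera('side');cv2.imwrite('pics/s4.png',cv2.resize(p[120:200,270:370],(800,600)[:2],interpolation=cv2.INTER_CUBIC))
E
```

```text
t: 5.18
tcp_pos: [0.6084, 0.1094, 0.169]
orientation: [-0.0, 0.191, 0.982, -0.0]
wrist_force: [-0.3, -0.0, -2.9]
opening: 0.0106
```

View pics/w4.png

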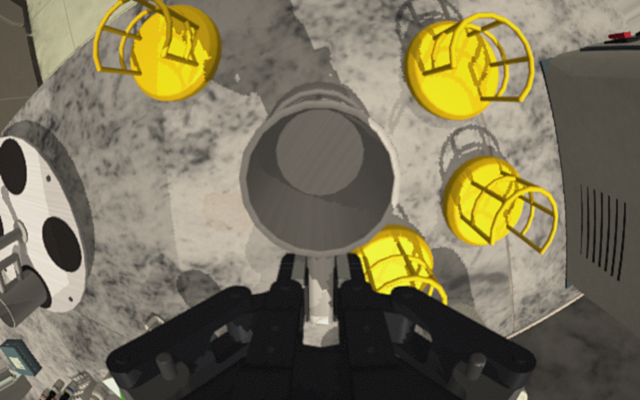

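View pics/s4.png

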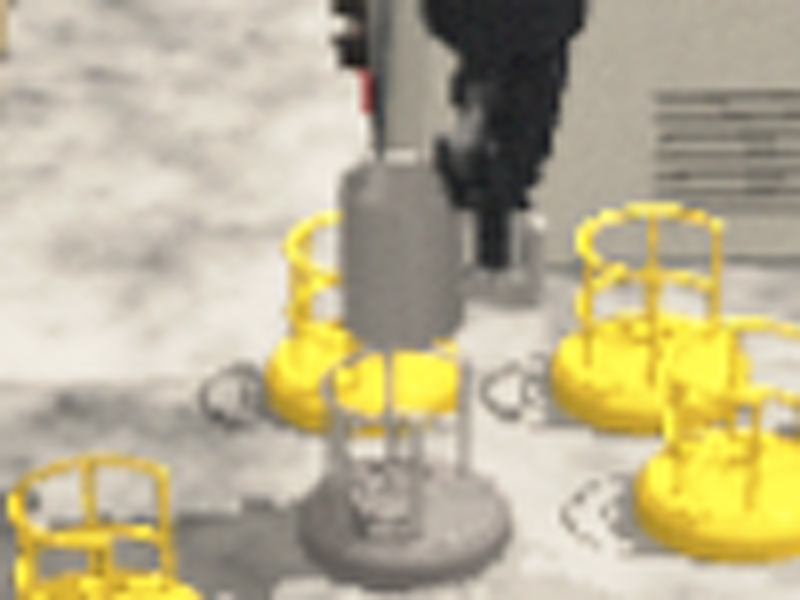

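```bash
python3 - <<'E'
from h import *
I=np.eye(4)
for n,x,z,r in (('rim',.0512,-.038,.029),('floor',.0512,.0388,.026)):
    print(n,*[proj('wrist',np.array([x+a,b,z]),I).round(1) for a,b in ((r,0),(-r,0),(0,r),(0,-r))])
g=cv2.cvtColor(cv2.imread('pics/w4.png'),cv2.COLOR_BGR2GRAY)
print(g[90:112,320]);print(g[186:204,320]);print(g[240:262,320])
E
```

```text
rim [318.9  95.6] [319.  254.1] [400.1 180. ] [237.9 180. ]
floor [319.5 105.9] [319.5 192.2] [363.2 150.2] [275.8 150.2]
[130 132 121 105  87  73  71  73  85  97 112 130 135 132 126 121 116 105
  83  85  99 103]
[102 102 100 102 101 101 102 104 102  94  80  77  79  88  91  92  92  92]
[ 91  91  89  92  91  91  89  92  89  89  95 115 128 128 126 123 118 111
 115 120 121 122]
```

```bash
python3 -m handwheel '[[-0.005,-0.012,0,0,0,0.5],[-0.013,-0.035,0,0,0,1.5],[-0.023,-0.06,0,0,0,3],[-0.034,-0.09,0,0,0,4],[-0.046,-0.12,0.01,0,0,5.5],[-0.056,-0.148,0.03,0,0,7],[-0.063,-0.165,0.05,0,0,8],[-0.066,-0.173,0.07,0,0,8],[-0.066,-0.173,0.085,0,0,8],[-0.066,-0.173,0.095,0,0,8],[-0.066,-0.173,0.1,0,0,8],[-0.066,-0.173,0.1,0,0,8],[-0.066,-0.173,0.1,0,0,8]]';python3 - <<'E'
from h import *
T=tool();p,d=camera('wrist');cv2.imwrite('pics/w5.png',p);np.save('pics/w5T.npy',T)
p,d=camera('side');cv2.imwrite('pics/s5.png',cv2.resize(p[150:250,260:390],(780,600)[:2],interpolation=cv2.INTER_CUBIC))
print(T[:3,3])
E
```

```text
t: 6.37
tcp_pos: [0.6051, -0.0754, 0.0696]
orientation: [0.0, 0.259, 0.966, 0.0]
wrist_force: [0.0, 0.3, -1.3]
opening: 0.0102
[ 0.60513654 -0.07541064  0.06959609]
```

View pics/s5.png

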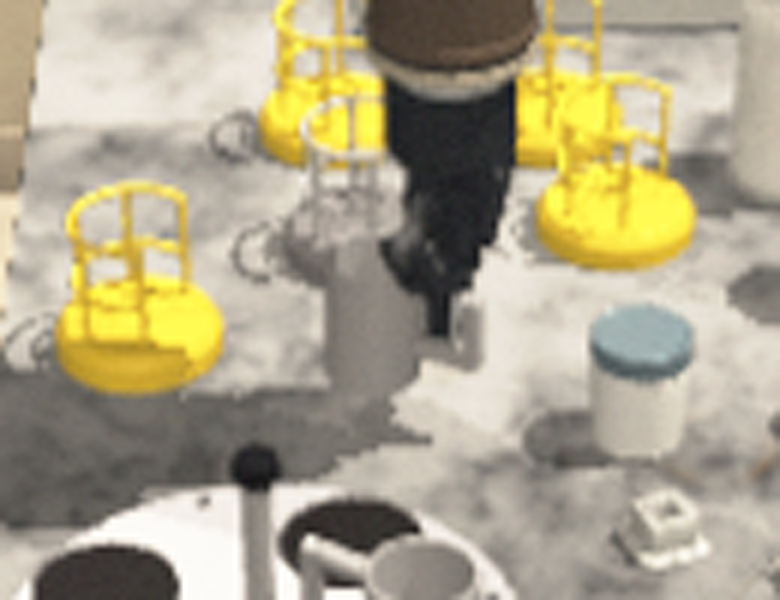

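The jug hangs upright over clear bench (side crop (375,320)), about 28 mm up. Lowering.

```bash
python3 -m handwheel '[[0,0,0.008,0,0,0],[0,0,0.015,0,0,0],[0,0,0.020,0,0,0],[0,0,0.023,0,0,0],[0,0,0.025,0,0,0],[0,0,0.025,0,0,0]]'; python3 -m handwheel '[[0,0,0.001,0,0,0],[0,0,0.001,0,0,0]]'
```

```text
t: 6.97
tcp_pos: [0.6046, -0.0756, 0.0437]
orientation: [-0.0, 0.259, 0.966, -0.0]
wrist_force: [-0.2, -0.0, -2.4]
opening: 0.011
t: 7.13
tcp_pos: [0.605, -0.0757, 0.0433]
orientation: [0.0, 0.259, 0.966, 0.0]
wrist_force: [0.0, 0.3, -1.8]
opening: 0.0104
```

```bash
python3 -m handwheel '[[0,0,0.001,0,0,0],[0,0,0.001,0,0,0]]'
```

```text
t: 7.3
tcp_pos: [0.605, -0.0757, 0.0424]
orientation: [0.0, 0.259, 0.966, 0.0]
wrist_force: [0.1, 0.8, -2.5]
opening: 0.011
```

```bash
python3 -m handwheel '[[0,0,0.001,0,0,0],[0,0,0.001,0,0,0]]';python3 -m handwheel '[[0,0,0.001,0,0,0],[0,0,0.001,0,0,0]]';python3 -m handwheel '[[0,0,0.001,0,0,0],[0,0,0.001,0,0,0]]'
```

```text
t: 7.47
tcp_pos: [0.6051, -0.0757, 0.0414]
orientation: [0.0, 0.259, 0.966, 0.0]
wrist_force: [-0.1, 0.1, -0.5]
opening: 0.0104
t: 7.63
tcp_pos: [0.6057, -0.076, 0.041]
orientation: [0.001, 0.259, 0.966, -0.0]
wrist_force: [0.0, -1.7, 9.4]
opening: 0.0103
t: 7.8
tcp_pos: [0.6064, -0.0762, 0.0406]
orientation: [0.002, 0.259, 0.966, 0.0]
wrist_force: [-0.2, -3.4, 18.9]
opening: 0.0103
```

Contact came at 0.041, as expected. Easing off the push, then letting go.

```bash
python3 -m handwheel '[[0,0,-0.0015,0,0,0],[0,0,-0.0015,0,0,0]]'; python3 -m handwheel '[[0,0,0,0,0,0],[0,0,0,0,0,0],[0,0,0,0,0,0],[0,0,0,0,0,0],[0,0,0,0,0,0],[0,0,0,0,0,0]]' 0; python3 -m handwheel '[[0,0,-0.01,0,0,0],[0,0,-0.03,0,0,0],[0,0,-0.06,0,0,0],[0,0,-0.1,0,0,0],[0,0,-0.13,0,0,0],[0,0,-0.15,0,0,0],[0,0,-0.15,0,0,0],[0,0,-0.15,0,0,0],[0,0,-0.15,0,0,0]]'
python3 - <<'E'
from h import *
T=tool();p,d=camera('wrist');cv2.imwrite('pics/w6.png',p);np.save('pics/w6T.npy',T)
p,d=camera('side');cv2.imwrite('pics/s6.png',cv2.resize(p[150:250,260:390],(780,600)[:2],interpolation=cv2.INTER_CUBIC))
print(T[:3,3])
E
```

```text
t: 7.97
tcp_pos: [0.6053, -0.0758, 0.0413]
orientation: [0.0, 0.259, 0.966, 0.0]
wrist_force: [0.9, -2.7, 2.8]
opening: 0.0104
t: 8.47
tcp_pos: [0.6049, -0.0756, 0.0407]
orientation: [-0.0, 0.259, 0.966, -0.0]
wrist_force: [0.1, 0.2, 0.5]
opening: 0.0426
t: 9.22
tcp_pos: [0.6045, -0.0756, 0.1907]
orientation: [-0.0, 0.259, 0.966, -0.0]
wrist_force: [0.3, 0.3, -0.8]
opening: 0.0429
[ 0.60451453 -0.07557947  0.19070506]
```

View pics/w6.png

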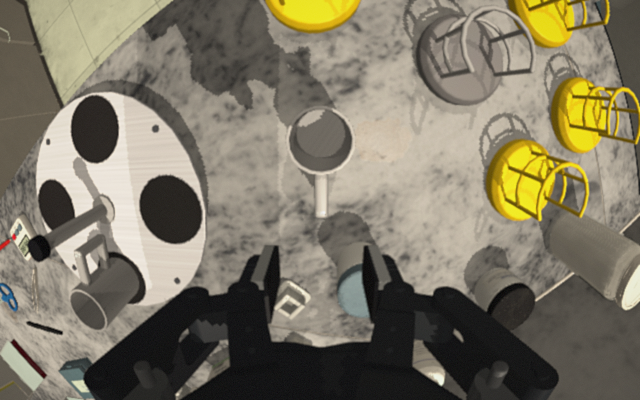

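View pics/s6.png

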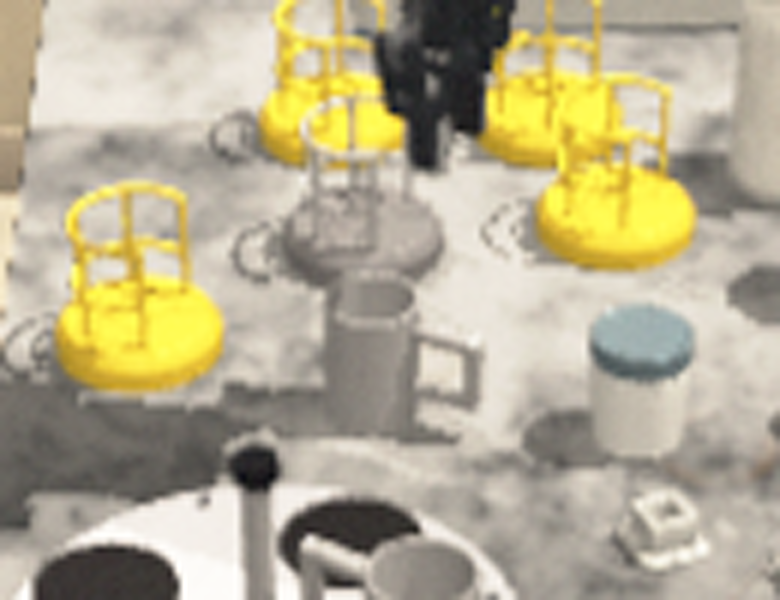

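The jug stands upright and free on the bench: wrist (321,140), handle pointing down to (321,217). The target pad is at wrist (95,128), opposite the loaded jug at (105,290).

```bash
python3 - <<'E'
from h import *
T=np.load('pics/w6T.npy');im=cv2.imread('pics/w6.png');g=cv2.cvtColor(im,cv2.COLOR_BGR2GRAY)
for n,u,v,z in (('L',288.5,141,.08),('R',355,141,.08),('t',321.5,107.5,.08),('b',321.5,174.5,.08),('hs',321,178,.071),('he',321,216,.071),('hm',321,200,.071)):
    P=onz('wrist',(u,v),z,T);print(n,P.round(4),(np.linalg.inv(T)@np.r_[P,1])[:3].round(4))
n,l,st,c=cv2.connectedComponentsWithStats((g<60).astype(np.uint8)[80:330,20:240])
for i in range(1,n):
    if st[i,4]>300: print(c[i]+[20,80],st[i,4],onz('wrist',c[i]+[20,80],.042,T).round(4))
cv2.imwrite('pics/w6c.png',cv2.resize(im[95:235,260:390],(557,600),interpolation=cv2.INTER_CUBIC))
E
```

```text
L [ 0.5491 -0.0733  0.08  ] [ 0.0491 -0.0258  0.1107]
R [ 0.5765 -0.0259  0.08  ] [0.0491 0.029  0.1107]
t [ 0.5389 -0.0361  0.08  ] [0.0765 0.0014 0.1107]
b [ 0.5873 -0.064   0.08  ] [0.0207 0.0014 0.1107]
hs [ 0.5915 -0.0669  0.071 ] [0.0156 0.001  0.1197]
he [ 0.6219 -0.0845  0.071 ] [-0.0196  0.001   0.1197]
hm [ 0.6088 -0.0769  0.071 ] [-0.0044  0.001   0.1197]
[ 94.42684452 128.64110046] 2399 [ 0.414  -0.2616  0.042 ]
[170.34693232 209.08728653] 3162 [ 0.5438 -0.2275  0.042 ]
[ 54.88395062 204.19917695] 1215 [ 0.4434 -0.3917  0.042 ]
[ 39.16173121 247.56492027] 439 [ 0.4682 -0.4868  0.042 ]
[131.72804533 276.66572238] 353 [ 0.5842 -0.3404  0.042 ]
[197.62799741 310.35742061] 3086 [ 0.6639 -0.2854  0.042 ]
```

View pics/w6c.png

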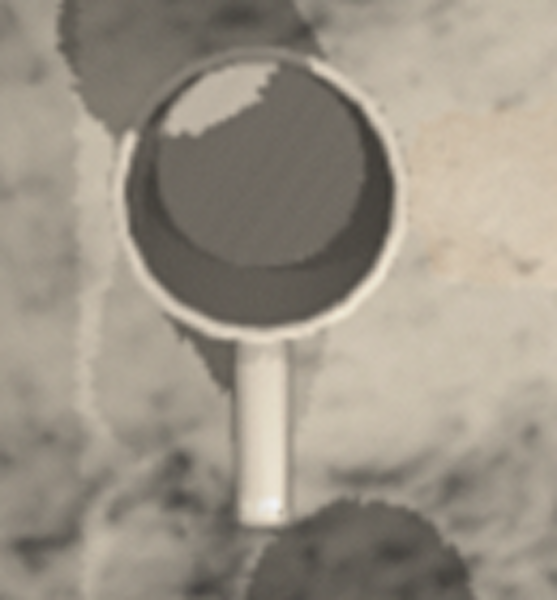

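```bash
python3 -m handwheel '[[0.02,0.001,0,0,0,0],[0.04,0.001,0,0,0,0],[0.0487,0.001,0,0,0,0],[0.0487,0.001,0.02,0,0,0],[0.0487,0.001,0.05,0,0,0],[0.0487,0.001,0.07,0,0,0],[0.0487,0.001,0.08,0,0,0],[0.0487,0.001,0.08,0,0,0],[0.0487,0.001,0.08,0,0,0],[0.0487,0.001,0.08,0,0,0]]' -1
python3 - <<'E'
from h import *
T=tool();p,d=camera('wrist');cv2.imwrite('pics/w7.png',p);np.save('pics/w7T.npy',T);print(T[:3,3])
E
```

```text
t: 10.15
tcp_pos: [0.564, -0.0506, 0.1117]
orientation: [0.001, 0.259, 0.966, 0.0]
wrist_force: [0.9, 0.0, -0.1]
opening: 0.0855
[ 0.56399709 -0.05059047  0.11166974]
```

View pics/w7.png

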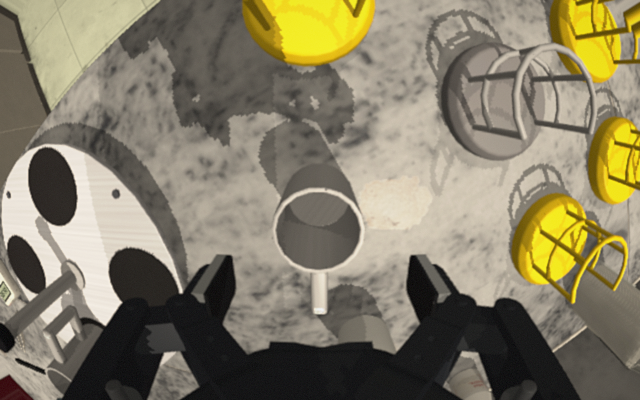

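```bash
python3 - <<'E'
from h import *
T=np.load('pics/w7T.npy')
for n,u,v in (('L',274,229),('R',363.5,229),('t',319,187),('b',319,273)):
    P=onz('wrist',(u,v),.08,T);print(n,P.round(4),(np.linalg.inv(T)@np.r_[P,1])[:3].round(4))
E
python3 -m handwheel '[[0,0,0.02,0,0,0],[0,0,0.045,0,0,0],[0,0,0.07,0,0,0],[0,0,0.082,0,0,0],[0,0,0.084,0,0,0],[0,0,0.084,0,0,0],[0,0,0.084,0,0,0]]'
```

```text
L [ 0.5467 -0.073   0.08  ] [ 0.0038 -0.028   0.0317]
R [ 0.5742 -0.0253  0.08  ] [0.0038 0.027  0.0317]
t [ 0.5375 -0.0356  0.08  ] [ 0.0304 -0.0003  0.0316]
b [ 0.5873 -0.0645  0.08  ] [-0.0272 -0.0004  0.0317]
t: 10.78
tcp_pos: [0.5641, -0.0506, 0.028]
orientation: [0.001, 0.259, 0.966, 0.0]
wrist_force: [-0.8, -0.0, 0.1]
opening: 0.0855
```

```bash
python3 -m handwheel '[[0.002,0,0,0,0,0],[0.002,0,0,0,0,0]]'; python3 -m handwheel '[[0,0,0,0,0,0],[0,0,0,0,0,0],[0,0,0,0,0,0],[0,0,0,0,0,0],[0,0,0,0,0,0],[0,0,0,0,0,0],[0,0,0,0,0,0]]' 1 50;  python3 -m handwheel '[[0,0,-0.005,0,0,0],[0,0,-0.015,0,0,0],[0,0,-0.03,0,0,0],[0,0,-0.05,0,0,0],[0,0,-0.07,0,0,0],[0,0,-0.085,0,0,0],[0,0,-0.095,0,0,0],[0,0,-0.1,0,0,0],[0,0,-0.1,0,0,0],[0,0,-0.1,0,0,0]]'
python3 - <<'E'
from h import *
T=tool();p,d=camera('wrist');cv2.imwrite('pics/w8.png',p);np.save('pics/w8T.npy',T);print(T.round(4))
p,d=camera('side');cv2.imwrite('pics/s8.png',cv2.resize(p[130:290,240:400],(600,600)[:2],interpolation=cv2.INTER_CUBIC))
E
```

```text
t: 10.95
tcp_pos: [0.562, -0.0494, 0.028]
orientation: [0.001, 0.259, 0.966, 0.0]
wrist_force: [0.4, -0.1, 1.4]
opening: 0.085
t: 11.53
tcp_pos: [0.5618, -0.0495, 0.0276]
orientation: [0.0, 0.259, 0.966, 0.0]
wrist_force: [-2.6, 0.6, 14.8]
opening: 0.0579
t: 12.37
tcp_pos: [0.5613, -0.0494, 0.1265]
orientation: [-0.0, 0.259, 0.966, -0.0]
wrist_force: [1.1, -0.7, -1.5]
opening: 0.058
[[-8.658e-01  5.004e-01 -3.000e-04  5.613e-01]
 [ 5.004e-01  8.658e-01  0.000e+00 -4.940e-02]
 [ 3.000e-04 -1.000e-04 -1.000e+00  1.265e-01]
 [ 0.000e+00  0.000e+00  0.000e+00  1.000e+00]]
```

View pics/w8.png

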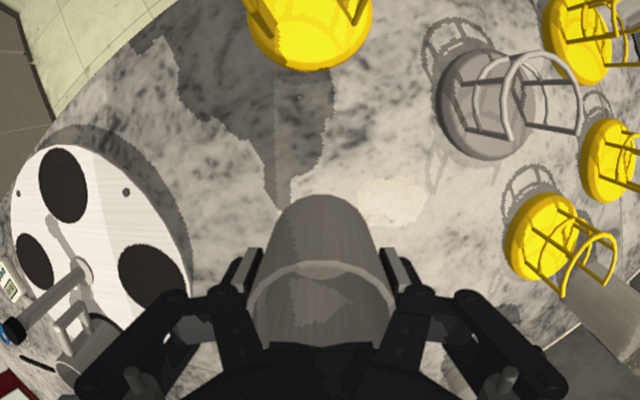

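View pics/s8.png

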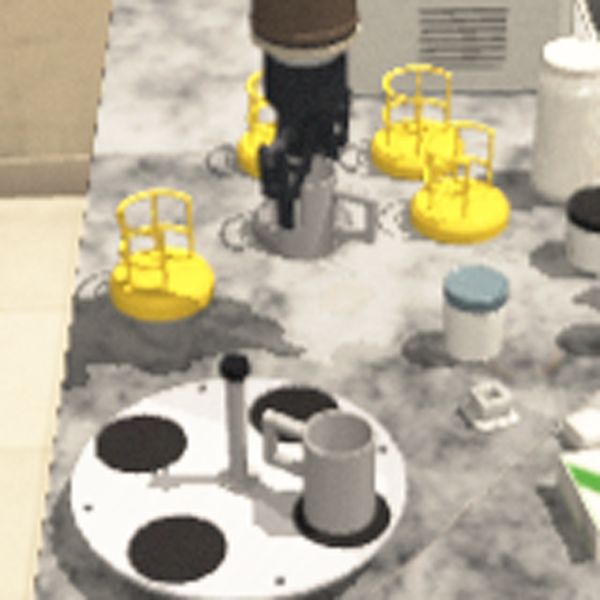

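The jug is gripped round its body (opening 58 mm) and lifted, upright with the handle free. I'll go part-way and measure the pad from closer.

```bash
python3 -m handwheel '[[0.003,-0.015,-0.002,0,0,0],[0.007,-0.04,-0.008,0,0,0],[0.013,-0.07,-0.014,0,0,0],[0.018,-0.1,-0.02,0,0,0],[0.023,-0.13,-0.02,0,0,0],[0.026,-0.148,-0.02,0,0,0],[0.027,-0.155,-0.02,0,0,0],[0.027,-0.155,-0.02,0,0,0],[0.027,-0.155,-0.02,0,0,0]]'
python3 - <<'E'
from h import *
T=tool();p,d=camera('wrist');cv2.imwrite('pics/w9.png',p);np.save('pics/w9T.npy',T);print(T[:3,3])
p,d=camera('top');cv2.imwrite('pics/t9.png',p)
E
```

```text
t: 13.22
tcp_pos: [0.4606, -0.1701, 0.1465]
orientation: [-0.0, 0.26, 0.966, 0.0]
wrist_force: [0.3, -0.0, -1.3]
opening: 0.0579
[ 0.46057333 -0.17013413  0.14653692]
```

View pics/w9.png

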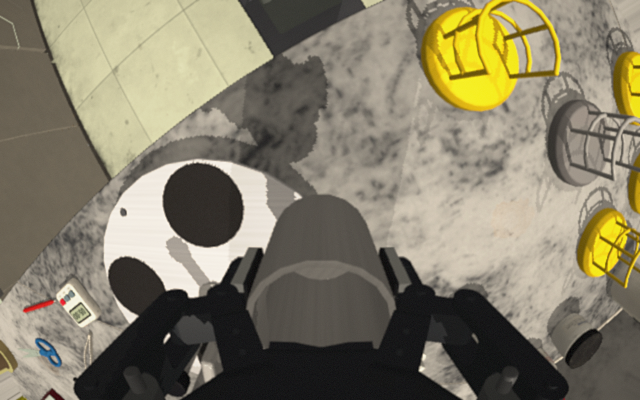

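```bash
python3 - <<'E'
from h import *
T=np.load('pics/w9T.npy');im=cv2.imread('pics/w9.png');g=cv2.cvtColor(im,cv2.COLOR_BGR2GRAY)
n,l,st,c=cv2.connectedComponentsWithStats((g<75).astype(np.uint8)[155:252,155:250])
i=1+np.argmax(st[1:,4]);m=(l==i).astype(np.uint8)
k=max(cv2.findContours(m,cv2.RETR_EXTERNAL,cv2.CHAIN_APPROX_NONE)[0],key=len)[:,0]+[155,155]
P=np.array([onz('wrist',p,.042,T)[:2] for p in k]);(cx,cy),r=cv2.minEnclosingCircle((P*1000).astype(np.float32))
A=np.c_[2*P,np.ones(len(P))];s=np.linalg.lstsq(A,(P**2).sum(1),rcond=None)[0]
print(c[i]+155,st[i],cx,cy,r,s[:2],np.sqrt(s[2]+s[0]**2+s[1]**2))
# rim in tool frame
Iy=np.eye(4)
def tz(u,v,z):
    o,d=ray('wrist',(u,v),Iy);return (o+d*(z-o[2])/d[2]).round(4)
print('rim back',[tz(320,v,-.0524) for v in (260,263)], 'bottom back',[tz(320,v,.0276) for v in (194,196)])
print([tz(u,200+0,.0276) for u in (300,340)])
print(g[185:205,320],g[255:270,320])
# top camera pads again
t=cv2.imread('pics/top0.png');
for q in ((369.398,245.259),(358.763,208.975),(405.33,234.954)):
    print(onz('top',q,.042).round(4))
E
```

```text
[202.7353972  204.67951713] [   8    8   80   84 5136] 412.708984375 -264.26861572265625 39.192386627197266 [ 0.41251058 -0.26419114] 0.03838228402718236
rim back [array([ 0.0274,  0.0004, -0.0524]), array([ 0.0263,  0.0004, -0.0524])] bottom back [array([0.0273, 0.0003, 0.0276]), array([0.0261, 0.0003, 0.0276])]
[array([ 0.0237, -0.0113,  0.0276]), array([0.0237, 0.0118, 0.0276])]
[160 161 160 161 161 163 165 166 154 123  88  79  82  81  82  81  82  83
  82  84] [ 81  81  80  80  84  93 109 111 109 111 109 108 108 113 113]
[ 0.4136 -0.2655  0.042 ]
[ 0.5456 -0.2309  0.042 ]
[ 0.4476 -0.3964  0.042 ]
```

The target pad is at wrist (203,205). It fits as a circle of radius 38–39 mm at (0.4125,−0.264), within 1.5 mm of the top view. Moving above it, then down to a gap.

```bash
python3 -m handwheel '[[0,-0.015,0,0,0,0],[-0.002,-0.04,0,0,0,0],[-0.003,-0.068,0,0,0,0],[-0.004,-0.09,0,0,0,0],[-0.0046,-0.102,0,0,0,0],[-0.0046,-0.1058,0,0,0,0],[-0.0046,-0.1058,0.015,0,0,0],[-0.0046,-0.1058,0.035,0,0,0],[-0.0046,-0.1058,0.05,0,0,0],[-0.0046,-0.1058,0.06,0,0,0],[-0.0046,-0.1058,0.06,0,0,0],[-0.0046,-0.1058,0.06,0,0,0]]'
python3 - <<'E'
from h import *
T=tool();p,d=camera('wrist');cv2.imwrite('pics/w10.png',p);np.save('pics/w10T.npy',T);print(T.round(4))
p,d=camera('side');cv2.imwrite('pics/s10.png',cv2.resize(p[190:310,240:370],(650,600)[:2],interpolation=cv2.INTER_CUBIC))
E
```

```text
t: 14.32
tcp_pos: [0.4119, -0.2634, 0.0866]
orientation: [-0.0, 0.259, 0.966, 0.0]
wrist_force: [0.5, 0.8, -2.5]
opening: 0.0578
[[-8.661e-01  4.998e-01 -8.000e-04  4.119e-01]
 [ 4.998e-01  8.661e-01  7.000e-04 -2.634e-01]
 [ 1.000e-03  2.000e-04 -1.000e+00  8.660e-02]
 [ 0.000e+00  0.000e+00  0.000e+00  1.000e+00]]
```

View pics/w10.png

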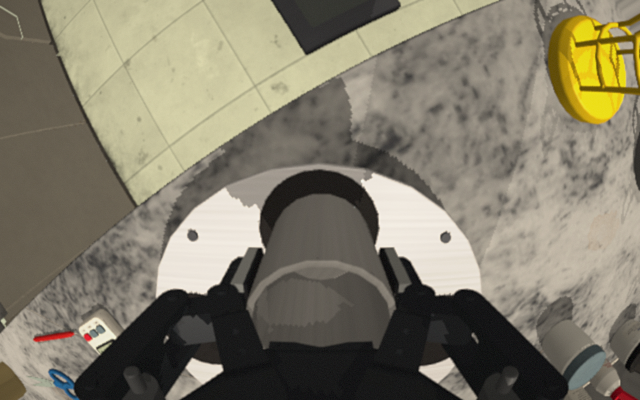

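View pics/s10.png

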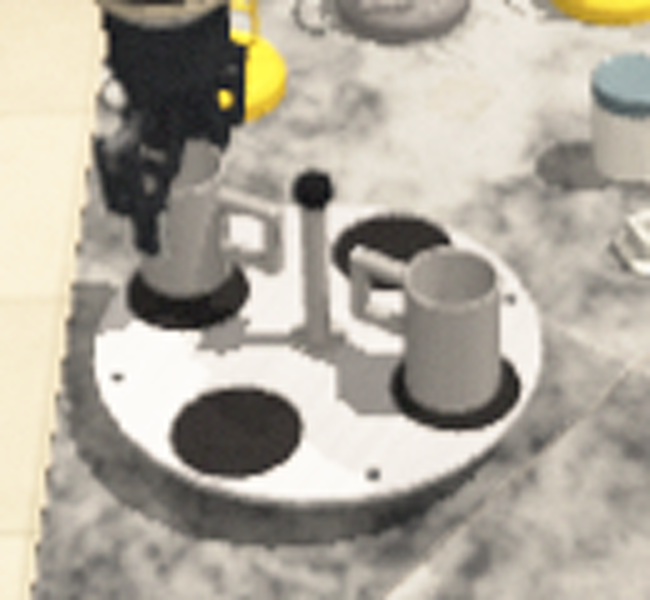

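```bash
python3 - <<'E'
from h import *
im=cv2.imread('pics/w10.png');g=cv2.cvtColor(im,cv2.COLOR_BGR2GRAY)
print(g[165:200:1,320]); print(g[215,250:275],g[215,365:390])
I=np.eye(4)
def tz(u,v,z):
    o,d=ray('wrist',(u,v),I);return o+d*(z-o[2])/d[2]
pts=[]
for v in range(174,232,2):
    row=g[v]<75; u=320
    xs=np.where(row[230:410])[0]+230
    pts+= [(xs.min()-.5,v),(xs.max()+.5,v)]
P=np.array([tz(u,v,.0446)[:2] for u,v in pts])
s=np.linalg.lstsq(np.c_[2*P,np.ones(len(P))],(P**2).sum(1),rcond=None)[0];r=np.sqrt(s[2]+s[0]**2+s[1]**2)
print(s[:2],r,np.abs(np.hypot(*(P-s[:2]).T)-r).max())
# fixed radius .04: x from top edge, y mid
for v in (169,170,171): print(tz(320,v,.0446))
print('jug bottom back',tz(320,194,.0276))
E
```

```text
[156 159 157 146  92  41  27  25  28  26  26  25  26  29  28  29  26  29
  27  27  28  27  28  27  33  26  25  26  45  74  91  91  91  92  91]
[234 232 232 233 234 233 234 236 238 213 119  41  28  27  27  26  24  27
  29  27  24  29  27  27  25] [ 40  36  39  39  38  37  37  38  40  37  36  41  87 168 235 239 236 235
 235 236 236 237 236 236 236]
[0.0104271  0.00278988] 0.03784870919829081 0.019394380479752976
[0.03855894 0.00024752 0.0446    ]
[0.03792737 0.0002474  0.0446    ]
[0.03729497 0.00024728 0.0446    ]
jug bottom back [0.0273282  0.00026656 0.0276    ]
```

Near side of the pad: its back edge puts the pad centre at tool x ≈ −1.4 mm, against the jug axis at −1.7 mm, and it is within 0.5 mm sideways. Lowering.

```bash
python3 -m handwheel '[[0,0,0.006,0,0,0],[0,0,0.011,0,0,0],[0,0,0.014,0,0,0],[0,0,0.015,0,0,0],[0,0,0.015,0,0,0]]'; python3 -m handwheel '[[0,0,0.001,0,0,0],[0,0,0.001,0,0,0]]'; python3 -m handwheel '[[0,0,0.001,0,0,0],[0,0,0.001,0,0,0]]'
```

```text
t: 14.83
tcp_pos: [0.4114, -0.2639, 0.0715]
orientation: [-0.0, 0.259, 0.966, 0.0]
wrist_force: [-0.6, 0.2, -2.0]
opening: 0.058
t: 15.0
tcp_pos: [0.4116, -0.264, 0.0708]
orientation: [-0.0, 0.259, 0.966, 0.0]
wrist_force: [-0.0, 0.0, -1.9]
opening: 0.0581
t: 15.17
tcp_pos: [0.4117, -0.2641, 0.0698]
orientation: [0.0, 0.259, 0.966, -0.0]
wrist_force: [-0.4, 0.5, -1.6]
opening: 0.0579
```

```bash
python3 -m handwheel '[[0,0,0.001,0,0,0],[0,0,0.001,0,0,0]]'; python3 -m handwheel '[[0,0,0.0007,0,0,0],[0,0,0.0007,0,0,0]]'
```

```text
t: 15.33
tcp_pos: [0.4116, -0.2641, 0.0696]
orientation: [0.0, 0.259, 0.966, -0.0]
wrist_force: [-4.9, 2.5, 19.6]
opening: 0.0578
t: 15.5
tcp_pos: [0.4117, -0.2641, 0.0695]
orientation: [0.0, 0.259, 0.966, -0.0]
wrist_force: [-8.1, 5.3, 37.8]
opening: 0.0576
```

Contact with the pad. Easing the push off before letting go.

```bash
python3 -m handwheel '[[0,0,-0.0014,0,0,0],[0,0,-0.0014,0,0,0]]'; python3 -m handwheel '[[0,0,0,0,0,0],[0,0,0,0,0,0],[0,0,0,0,0,0],[0,0,0,0,0,0],[0,0,0,0,0,0],[0,0,0,0,0,0],[0,0,0,0,0,0]]' -1; python3 -m handwheel '[[0,0,-0.01,0,0,0],[0,0,-0.025,0,0,0],[0,0,-0.045,0,0,0],[0,0,-0.07,0,0,0],[0,0,-0.1,0,0,0],[0,0,-0.13,0,0,0],[0.02,0,-0.15,0,0,0],[0.04,0,-0.15,0,0,0],[0.04,0,-0.15,0,0,0],[0.04,0,-0.15,0,0,0]]'
python3 - <<'E'
from h import *
T=tool();p,d=camera('wrist');cv2.imwrite('pics/w11.png',p);np.save('pics/w11T.npy',T);print(T[:3,3])
p,d=camera('side');cv2.imwrite('pics/s11f.png',p);cv2.imwrite('pics/s11.png',cv2.resize(p[190:350,230:390],(600,600)[:2],interpolation=cv2.INTER_CUBIC))
E
```

```text
t: 15.67
tcp_pos: [0.4119, -0.2642, 0.07]
orientation: [0.0, 0.259, 0.966, -0.0]
wrist_force: [-0.1, 0.2, -2.3]
opening: 0.0574
t: 16.25
tcp_pos: [0.4116, -0.264, 0.0694]
orientation: [-0.0, 0.259, 0.966, 0.0]
wrist_force: [-0.0, -0.1, 0.5]
opening: 0.0853
t: 17.08
tcp_pos: [0.3766, -0.2438, 0.2205]
orientation: [0.001, 0.259, 0.966, -0.0]
wrist_force: [-0.0, -0.5, -0.0]
opening: 0.0855
[ 0.37662793 -0.24377519  0.22047134]
```

View pics/w11.png

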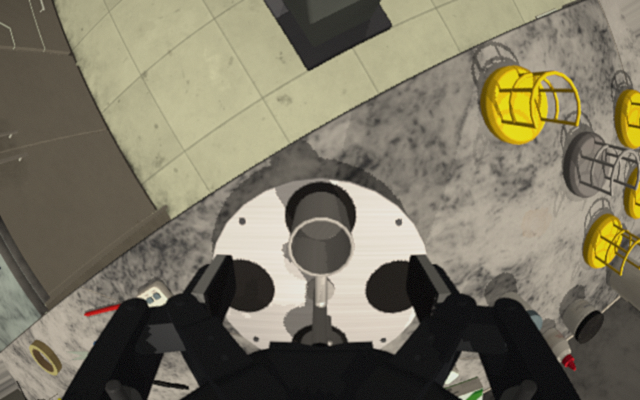

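View pics/s11.png

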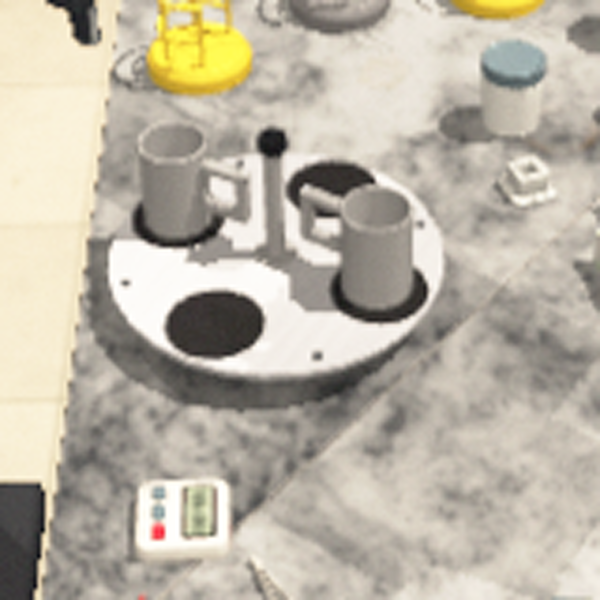

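The jug stands free on the pad, with its handle pointing at the post. I'll take a top view to check the centring.

```bash
python3 -m handwheel '[[0.01,0.03,-0.03,0,0,0],[0.02,0.07,-0.05,0,0,0],[0.02,0.11,-0.06,0,0,0],[0.02,0.15,-0.06,0,0,0],[0.02,0.19,-0.06,0,0,0],[0.02,0.22,-0.06,0,0,0],[0.02,0.22,-0.06,0,0,0],[0.02,0.22,-0.06,0,0,0]]'
python3 - <<'E'
from h import *
p,d=camera('top');cv2.imwrite('pics/t12f.png',p);cv2.imwrite('pics/t12.png',cv2.resize(p[140:290,335:475],(560,600),interpolation=cv2.INTER_CUBIC))
T=tool();p,d=camera('wrist');cv2.imwrite('pics/w12.png',p)
E
```

```text
t: 17.85
tcp_pos: [0.4707, -0.0421, 0.2789]
orientation: [-0.001, 0.257, 0.966, -0.0]
wrist_force: [0.5, -0.9, 0.7]
opening: 0.0855
```

View pics/t12.png

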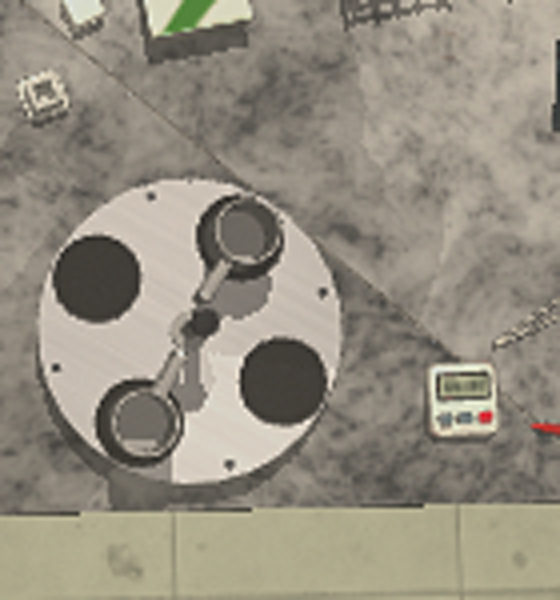

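View pics/t12f.png

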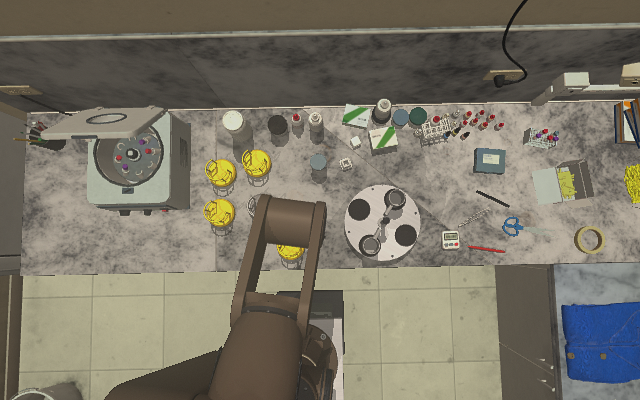

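```bash
python3 - <<'E'
from h import *
f=lambda u,v:((u+.5)/4-.5+335,(v+.5)/4-.5+140)
a=onz('top',f(146.5,418),.122);b=onz('top',f(186,352),.113)
T=np.load('pics/w11T.npy')
print(a,b,np.degrees(np.arctan2(*(b-a)[[1,0]])),np.degrees(np.arctan2(-.3137-a[1],.4966-a[0])))
for n,q in (('L',(289,247)),('R',(354,247)),('t',(321,216.5)),('b',(321,277.5))): print(n,onz('wrist',q,.122,T).round(4))
for n,q in (('hs',(321,282)),('he',(320,306)),('pad top',(321,183)),):print(n,onz('wrist',q,.113 if n[0]=='h' else .042,T).round(4))
A=cv2.imread('pics/top0.png');B=cv2.imread('pics/t12f.png')
d=cv2.absdiff(A,B).max(2);print([(n,int(d[y0:y1,x0:x1].max())) for n,x0,x1,y0,y1 in(('timer',440,462,228,252),('stand',338,354,155,172),('jar',306,330,150,185),('loaded',385,408,185,206))])
E
```

```text
[ 0.41779679 -0.26538228  0.122     ] [ 0.47367987 -0.30201534  0.113     ] -33.246062367064006 -31.51429720615271
L [ 0.3985 -0.2873  0.122 ]
R [ 0.4267 -0.2385  0.122 ]
t [ 0.3879 -0.2491  0.122 ]
b [ 0.439  -0.2787  0.122 ]
hs [ 0.4481 -0.2839  0.113 ]
he [ 0.4724 -0.2991  0.113 ]
pad top [ 0.3803 -0.2446  0.042 ]
[('timer', 4), ('stand', 27), ('jar', 5), ('loaded', 24)]
```

The top view puts the rim about 4 mm from the pad centre, while the wrist view says under 1 mm. I'll look closer in the top view.

```bash
python3 - <<'E'
import cv2
p=cv2.imread('pics/t12f.png');q=cv2.imread('pics/top0.png')
import numpy as np
a=cv2.resize(p[230:262,354:388],(408,384),interpolation=cv2.INTER_NEAREST);b=cv2.resize(q[230:262,354:388],(408,384),interpolation=cv2.INTER_NEAREST)[:, :380]
cv2.imwrite('pics/t13.png',np.hstack([a,b]))
E
```

```text
(no output)
```

View pics/t13.png

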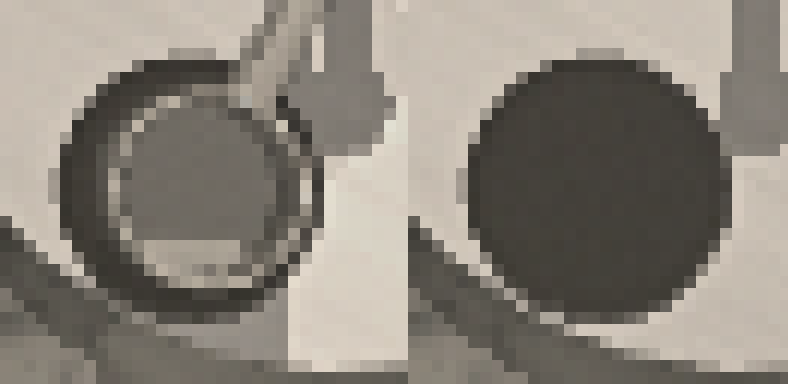

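Zoomed in, the rim centre is at (211,189) and the pad centre at (191,190), in crop pixels of 12 to an image pixel. The vertical agreement is within 0.1 px. The 1.7 px sideways matches the 2 px of parallax expected for the rim's height. So the jug is centred within about 1 mm, and the earlier 4 mm was a reading error on my part.

```bash
python3 - <<'E'
from station import job,bot
print(bot.state()['t']);print(job.finish_job())
E
```

```text
17.95
the job is handed in; nothing more can be done
None
```

The jug now stands upright on the free pad straight across the post from the loaded jug, with its handle pointing in at the post. I handed the job in at about 18 s.

I lifted it out of the grey holder by its handle and set it upright on the open bench. I then let go, took it again round its body and put it on the pad.

**Last checks:**
- **Centring:** the wrist and zoomed top views both put the jug within about 1 mm of the pad centre. My first rough top-view reading said 4 mm, and the zoom did not bear it out.
- **Handle direction:** it measures about −31° to −33°, against −30° to −31.5° to the post, so it points at the post within a few degrees.
- **Bystanders:** the timer and jar look unchanged between the first and last top views. The tube stand and loaded jug show only small pixel differences. I took these as shading and did not re-measure their positions.
- **Robot:** the gripper was open and clear of everything. The highest wrist force in the move reports was about 39 N, while pressing the jug onto the pad.

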